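Seat the tube carriage in the tube mixer

TASK

Lift the tube carriage off its grey parking stand and lower its axle into the two open slots of the white tube mixer. Sprung brake pads grip the axle in the slots: press it down gently, never with more than about 25 N, until both ends are fully home on the slot floors, then let go and back away. Keep the carriage level and do not disturb the other things on the bench.

Things in the scene. Friction and masses are not known exactly. Their poses are not given: they have to be found in the camera images.
- hub (a point): Tube carriage, 0.25-0.5 kg: point at its centre on the axle axis. Steel axle 10 mm in diameter, 198 mm long, along y; z up when level. Grip its blue hub block: 24 mm in x, 44 in y, from 14 mm below to 20 above the axis, x faces clear for fingers. It swings freely on its axle and hangs level by itself. The two ends are alike: either may go in either slot.
- axle_left (a point): Point on the carriage's axle axis, 82 mm from hub to its +y: the part that lies in a slot. Axes as hub. Black collars, 18 mm in diameter, reach to 70.5 mm from hub; outside them, and from 22 to 59 mm from hub, the bare axle is open from above.
- axle_right (a point): The same, 82 mm from hub to its -y. Under the axle hangs a white tray, 80 mm (x) by 128 mm (y), its top 28 mm below the axis; four capped tubes stand in it at x +-26, y +-41 mm, from 45 to 2 mm below the axis.
- stand: Fixed grey parking stand, 110 x 190 mm; origin at the centre of its underside on the bench, z up. Two posts at y = +-82 mm with open U notches 14 mm wide (floor 62 mm, top 74 mm above the bench) hold the carriage's axle along y, its axis 67 mm above the bench. Lift it straight up.
- mixer: Fixed white tube mixer, base 130 mm (x) by 200 mm (y), 24 mm high; origin at the centre of its underside, z up. Motor head at y = 105 to 160 mm, 105 mm high. Two aluminium forks at y = +-82 mm, 16 mm thick, 42 mm wide, each with an open-topped slot at x = 0. The fork pair is clamped at a height that is not measured: both slot floors are level, 80 to 104 mm above the bench.
- slot_left (a point): Middle of the slot at mixer y = +82 mm, 104 mm above the bench: the floor at the highest setting. The real floor is 0 to 24 mm lower. Slot 11.5 mm wide (x), 30 mm deep, with above it a blue V lead-in 12 mm high, 30 mm wide at the top. Fork inner faces are 74 mm from the mixer's middle. Home, the axle axis is 5 mm above the real floor. Axes as mixer.
- slot_right (a point): The same at mixer y = -82 mm. A brass sprung brake pad in the +x wall of each slot narrows it by 3 mm from 4 to 17 mm above the floor, sloping back to the wall at 28 mm. It pushes the axle to -x and drags on it all the way down (6 to 15 N of pressing for both ends together, the left one more), so a released axle stays where it is, even askew; weight does not seat it.
- seat_left (a joint): Travel (m) of the red spring pin, 7 mm in diameter, in the floor of the slot at mixer y = +82 mm: 0 when free (4 mm proud of the floor), about 0.004 with the axle bottomed, over 0.0025 counts as home. Its spring gives under 1 N.
- seat_right (a joint): The same pin in the slot at mixer y = -82 mm.
- reagent_amber: Amber bottle, blue cap, 60 mm in diameter, 130 mm high; bystander, origin at the centre of its underside.
- wash_bottle: White plastic bottle, red cap, 66 mm in diameter, 160 mm high; bystander, origin under its centre.
- beaker: Glass beaker, 70 mm in diameter, 85 mm high; bystander, origin under its centre.
- sample_jar: Small jar, green lid, 50 mm in diameter, 60 mm high; bystander, origin under its centre.
- timer: Grey bench timer 50 x 60 x 30 mm; bystander, origin under its centre.

How it is judged:
On the way, in this order (a step that is already met when the one before it is completed fails the run):
1. the carriage is lifted clear of its stand (distance of hub from where it was at the start of the episode above 0.05 m and height (world z) of hub above 0.11 m), for 0.1 s.
2. both axle ends are bottomed in the mixer's slots (value of joint each of seat_left, seat_right above 0.0025 m), for 0.3 s.
At the end, for the whole second after the job is handed in: Both seat pins read more than 2.5 mm (each axle end within 1.5 mm of its slot floor), the carriage lies along the forks (hub within 8 mm of the mixer's centre seen from above, axle within 0.03 rad of the mixer's y axis), hangs level within 0.3 rad, is released and at rest (all of step 2 and horizontal distance between hub and mixer below 0.008 m and angle between the y axis of hub and the y axis of mixer, either way round below 0.03 rad and angle between hub's own z axis and vertical below 0.3 rad and linear speed of carriage below 0.02 m/s and angular speed of carriage below 0.3 rad/s); the robot touches nothing.
It fails at once if the carriage and the forks press on each other with more than 35 N (contact force between carriage and forks above 35 N).
It fails at once if the robot presses on the mixer's base or forks with more than 35 N (contact force between the arm and mixer above 35 N or contact force between the arm and forks above 35 N).
It fails at once if the carriage is tipped by more than 0.6 rad (angle between hub's own z axis and vertical above 0.6 rad).
It fails at once if a bystander (bottle, beaker, jar, timer) is moved by more than 30 mm (distance of any of reagent_amber, wash_bottle, beaker, sample_jar, timer from where it was at the start of the episode above 0.03 m).
It also fails if it takes over 67 s, if anything falls off the work surface, if the arm or the gripper's body presses on something with over 40 N, if the wrist force passes 120 N, or if a joint passes its speed limit or range.

ROBOT

A 6-joint arm with a two-finger parallel gripper is mounted at the origin on the work surface. World frame = base frame: x ahead of the robot, y to its left, z up, the work surface at z = 0. Lengths are in m, angles in rad, forces in N, time in s.
With the tool pointing down it reaches from about 0.35 to 0.85 m from the base axis. Payload 8.1 kg.
Tool frame: the origin (TCP) lies at the very end of the fingers, on their centre line; the grasp point (between the pads) lies 19 mm behind it; z points along the fingers, y is the direction in which the jaws open and shut (so a half turn about z gives the same grasp; the last joint's range is limited). The gripper opens to 93 mm and grips with 3 to 60 N. Pads are 15 mm wide; open, the fingers measure 128 mm over their backs; the gripper's body (75 mm by 188 mm) begins 65 mm behind the grasp point.
Start: joints at [1.197, 0.13, 1.488, -0, 1.523, -0.085], TCP at [0.171, 0.575, 0.195] pointing down, gripper open.
Joint ranges: [-2.96, 2.96], [-0.89, 2.26], [0.02, 2.5], [-1.34, 4.48], [0, 2.73], [-2.66, 2.66]. Speed limits (rad/s): [2.39, 2.39, 2.79, 3.14, 3.14, 3.14].

INTERFACE

Orientations are given as a rotation vector (axis times angle).
In Python, from plant import * gives the robot as it stands.
- The arm moves only by the tool apply_moves, never from a script. Its argument "commands" is one flat list of numbers, 7 for each row, row after row: the shift along the world's x, y, z in cm, then the turn, a rotation vector about the world's x, y, z in rad, then the finger opening in cm, from 0 to 9.3. A call has 1 to 8 rows; each row shifts and turns the pose as measured when the row begins; what a row does not reach is not made up. A row lasts 1/8 s, in which the tool goes at most 62.5 mm and 10.7 degrees, less where a joint would pass 70% of its speed; a pose out of reach is approached as far as the arm can. A call with a gripper value outside its range is refused whole. The fingers move at their own pace and stop on an object; "squeeze" is the grip in N (left out, the last holds). Time passes only in rows, so rows that do not move let the fingers close. It gives the time, the measured TCP pose, the force and the opening at its end, in the units of the state.
- read_state(): the state, without advancing time (a new reading comes with each control period).
- read_camera(name): name is "side" or "top" or "wrist"; returns (picture, depth): 420x560x3 uint8, blue, green, red; 420x560 float32, m along the optical axis (not along the pixel's ray), 0 where there is no reading.
- camera_model(name): a dict with "intrinsics" (3x3 intrinsics, pixels), "R" (3x3) and "t" (3): a world point X has camera coordinates R X + t. Camera axes: x right, y down, z forward; pixel columns grow to the right and rows downward; lengths in m; the calibration is good to about 2 mm. The wrist camera is an equidistant fisheye: a pixel r from the principal point sees the ray r / f radians off the axis. A picture is of the moment at which its call begins: read the wrist's pose just before it. camera_model takes no time and is no camera call; for the wrist camera it gives the pose at the moment of the call.
- close_job(): hands the job in, once; it reports no verdict.
Trained networks look in the newest picture that a camera, given by its name, has taken for a name from the list of things; names that differ only in an ending like _2 or _b are one class to them, and where a whole thing is asked for, a point or a joint stands for the part that bears it (a point fixed in the world has none). Each returns a list of dicts, best first, with "conf" (0 to 1); they miss things now and then, are a little off and sometimes report something else, mostly with a low value. They report only what shows in the picture. A call takes as long as a camera call.
- find_in(query, camera): "point" ([x, y, z] in m, in the coordinates of the camera as it stood for that picture, good to about 4 mm: the middle of the surface that is visible of it).
- cut_out(query, camera): "mask" (420x560 bool, what is visible of it).
- spot_point(query, camera): "point" ([x, y, z] in m, in the coordinates of the camera as it stood for that picture, good to about 4 mm: a listed point, or the origin of a listed thing).
The state is a dict: "t": time; "q": joint angles; "dq": joint speeds; "joint_torque": joint torques, N m; "tool_pos": TCP position; "orientation": TCP orientation; "force": force on the tool from outside, world axes, zero at the start; "wrist_torque": the same for the moment, N m; "opening": finger opening in m.
Only numpy, scipy, OpenCV 4.12 (cv2) and the standard library are available. Lean on these libraries where they do the work, as an engineer would, in place of code of your own. Each camera call takes 0.05 s, during which the arm holds its last target. There are 200 camera calls.

## Working session

There is one attempt and no reset: what is moved stays moved. The work goes in short steps, Python scripts to look and compute and a tool call to move; the robot and the scene stay as the last step left them, time stands still between calls to the robot, and variables do not carry over. Pictures are saved under pics/ and viewed, about 8 in all and at most 12, crops included, and the job is handed in when it is done.

Besides the shell and the picture viewer there is one more tool, called after "Emit:" as name(argument=value, ...), one argument or row to a line, values as JSON. apply_moves: Moves the arm, as the interface text tells. Its arguments: {"type":"object","properties":{"commands":{"type":"array"},"squeeze":{"type":"number"}},"required":["commands"]}

```bash
mkdir -p pics
cat > h.py <<'E'
from plant import *
import numpy as np, cv2
def w(name,p):
    m=camera_model(name); return np.array(m["R"]).T@(np.array(p)-np.array(m["t"]))
def spots(cam,names):
    for n in names:
        r=spot_point(n,cam)[:2]
        print(cam,n,[(np.round(w(cam,d["point"]),4).tolist(),round(d["conf"],2)) for d in r])
E
python3 - <<'E'
from h import *
for c in ("top","side"):
    im,d=read_camera(c); cv2.imwrite(f"pics/{c}1.png",im)
    spots(c,["hub","axle_left","axle_right","slot_left","slot_right","mixer","stand"])
spots("top",["reagent_amber","wash_bottle","beaker","sample_jar","timer"])
s=read_state(); print(s["t"],s["tool_pos"],s["orientation"],s["force"],s["opening"])
E
```

```text
top hub [([0.5168, -0.2694, 0.0649], 0.74)]
top axle_left [([0.5129, -0.1881, 0.0691], 0.61)]
top axle_right [([0.5287, -0.3556, 0.0695], 0.96), ([0.5676, 0.349, 0.1051], 0.66)]
top slot_left [([0.5651, 0.3492, 0.1046], 0.95)]
top slot_right [([0.6011, 0.1887, 0.1075], 0.71), ([0.6707, 0.0006, 0.0036], 0.58)]
top mixer [([0.584, 0.2641, 0.0029], 0.81)]
top stand [([0.5184, -0.2691, 0.0021], 0.91)]
side hub [([0.5176, -0.2681, 0.0667], 0.9)]
side axle_left [([0.5112, -0.1878, 0.0673], 0.7), ([0.6001, 0.1847, 0.0984], 0.35)]
side axle_right [([0.52, -0.3518, 0.0657], 0.63)]
side slot_left [([0.5624, 0.3486, 0.1007], 0.64), ([0.5763, 0.2645, -0.0058], 0.41)]
side slot_right [([0.6019, 0.1884, 0.0997], 0.81)]
side mixer [([0.5797, 0.2655, -0.0083], 0.94)]
side stand [([0.5175, -0.2694, 0.0001], 0.93)]
top reagent_amber []
top wash_bottle [([0.7624, -0.123, 0.0036], 0.82)]
top beaker [([0.4385, 0.0012, -0.0035], 0.9)]
top sample_jar [([0.7552, 0.2059, 0.0015], 0.8)]
top timer [([0.6673, 0.0007, 0.0047], 0.78)]
1.05 [0.17086305 0.57514029 0.19462639] [-4.52103982e-01 -3.10887114e+00  4.91869258e-05] [-0.47132101 -0.12017345 -0.36331633] 0.09275292743800842
```

View pics/top1.png

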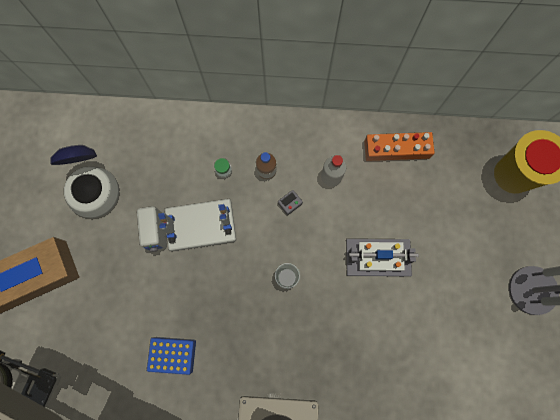

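View pics/side1.png

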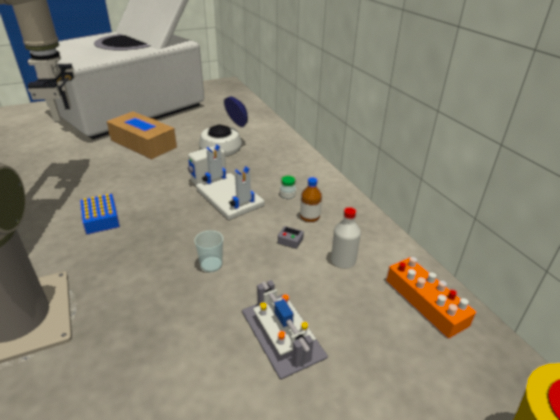

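Emit:
apply_moves(
  commands=[3.5, -4.5, 1, 0, 0, -0.15, 9.3, 3.5, -4.5, 1, 0, 0, -0.15, 9.3, 3.5, -4.5, 1, 0, 0, -0.15, 9.3, 3.5, -4.5, 1, 0, 0, -0.15, 9.3, 3.5, -4.5, 1, 0, 0, -0.15, 9.3, 3.5, -4.5, 1, 0, 0, -0.15, 9.3, 3.5, -4.5, 1, 0, 0, -0.15, 9.3, 3.5, -4.5, 1, 0, 0, -0.15, 9.3],
)

```text
t: 2.05
tool_pos: [0.4546, 0.2056, 0.2762]
orientation: [2.163, 2.278, 0.003]
force: [0.2, 0.5, 1.0]
opening: 0.093
```

Run:
```python
from h import *
im,d=read_camera("wrist"); cv2.imwrite("pics/w1.png",im); np.save("w1.npy",d)
spots("wrist",["slot_left","slot_right","mixer","beaker"])
m=camera_model("wrist"); print(m)
```

```text
wrist slot_left [([0.5705, 0.3423, 0.1063], 0.64)]
wrist slot_right []
wrist mixer [([0.5802, 0.2685, -0.001], 0.97), ([0.7661, 0.0804, -0.0005], 0.23)]
wrist beaker [([0.4367, 0.0009, 0.0029], 0.86)]
{'intrinsics': array([[325.1922621 ,   0.        , 276.62807772],
       [  0.        , 325.1922621 , 210.85868425],
       [  0.        ,   0.        ,   1.        ]]), 'R': array([[ 9.98343969e-01,  5.75212051e-02, -7.94599846e-04],
       [ 5.57048108e-02, -9.63185296e-01,  2.63003915e-01],
       [ 1.43629552e-02, -2.62612635e-01, -9.64794439e-01]]), 't': array([-0.4643369,  0.1223567,  0.5164512])}
```

View pics/w1.png

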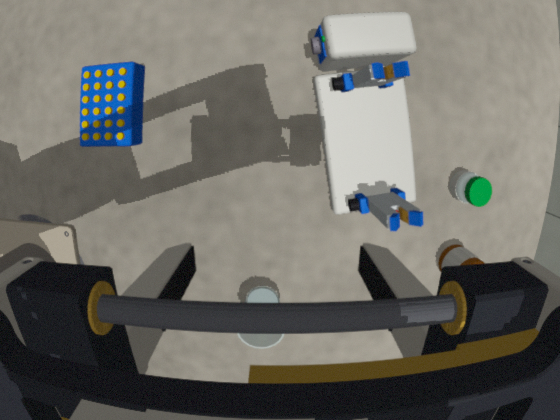

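Emit:
apply_moves(
  commands=[0.9, -5.6, 0, 0, 0, 0, 9.3, 0.9, -5.6, 0, 0, 0, 0, 9.3, 0.9, -5.6, 0, 0, 0, 0, 9.3, 0.9, -5.6, 0, 0, 0, 0, 9.3, 0.9, -5.6, 0, 0, 0, 0, 9.3, 0.9, -5.6, 0, 0, 0, 0, 9.3, 0.9, -5.6, 0, 0, 0, 0, 9.3, 0.9, -5.6, 0, 0, 0, 0, 9.3],
)

```text
t: 3.3
tool_pos: [0.5238, -0.2337, 0.2729]
orientation: [-2.105, -2.325, -0.005]
force: [0.8, 1.3, 1.1]
opening: 0.0932
```

```bash
cat >> h.py <<'E'
def cloud(cam,d,m):
    K=np.array(m["intrinsics"]); v,u=np.mgrid[:420,:560]
    x=(u-K[0,2])/K[0,0]; y=(v-K[1,2])/K[1,1]
    if cam=="wrist":
        r=np.hypot(x,y)+1e-9; s=np.tan(np.minimum(r,1.5))/r; x=x*s; y=y*s
    P=np.stack([x*d,y*d,d],-1); P[d<=0]=np.nan
    return (P-np.array(m["t"]))@np.array(m["R"])
E
python3 - <<'E'
from h import *
m={'intrinsics':np.array([[325.1922621,0,276.62807772],[0,325.1922621,210.85868425],[0,0,1]]),'R':np.array([[ 9.98343969e-01,  5.75212051e-02, -7.94599846e-04],[ 5.57048108e-02, -9.63185296e-01,  2.63003915e-01],[ 1.43629552e-02, -2.62612635e-01, -9.64794439e-01]]),'t':np.array([-0.4643369,0.1223567,0.5164512])}
print("cam",-m['R'].T@m['t'])
P=cloud("wrist",np.load("w1.npy"),m)
_,dt=read_camera("top"); T=cloud("top",dt,camera_model("top"))
_,ds=read_camera("side"); S=cloud("side",ds,camera_model("side"))
np.savez("clouds.npz",P=P,T=T,S=S)
c=np.array([.582,.268]); a=.2295; ex=np.array([np.cos(a),np.sin(a)]); ey=np.array([-ex[1],ex[0]])
for n,Q in (("w",P),("t",T),("s",S)):
    q=Q.reshape(-1,3); X=(q[:,:2]-c)@ex; Y=(q[:,:2]-c)@ey
    for s in (-82,82):
        k=(abs(X)<.035)&(abs(Y-s/1000)<.02)&(q[:,2]>.06)
        z=q[k,2]
        if len(z)<5: print(n,s,len(z)); continue
        t=k&(q[:,2]>np.percentile(z,90)-.004)
        print(n,s,len(z),np.round(np.percentile(z,[50,80,90,95,100]),4),"X",X[t].min().round(4),X[t].max().round(4),"Y",Y[t].min().round(4),Y[t].max().round(4))
im,d=read_camera("wrist"); cv2.imwrite("pics/w2.png",im)
spots("wrist",["hub","axle_left","axle_right","stand"])
E
```

```text
cam [0.44933432 0.280188   0.46571999]
w -82 1260 [0.1194 0.1383 0.1422 0.1435 0.1459] X -0.0238 0.017 Y -0.0887 -0.0719
w 82 1009 [0.129  0.1411 0.1428 0.1443 0.1463] X -0.0219 0.0197 Y 0.0747 0.0915
t -82 172 [0.1235 0.1428 0.146  0.1476 0.1513] X -0.0218 0.0181 Y -0.0923 -0.0772
t 82 238 [0.114  0.1406 0.1446 0.1463 0.1498] X -0.0196 0.0209 Y 0.0708 0.0872
s -82 38 [0.0702 0.077  0.0797 0.0818 0.0821] X -0.0257 -0.0236 Y -0.0904 -0.0735
s 82 355 [0.1015 0.1264 0.1346 0.1409 0.1455] X -0.0237 0.02 Y 0.0702 0.0904
wrist hub [([0.5255, -0.2658, 0.0702], 0.89)]
wrist axle_left [([0.5175, -0.1798, 0.07], 0.76)]
wrist axle_right [([0.5209, -0.3464, 0.0709], 0.58)]
wrist stand []
```

View pics/w2.png

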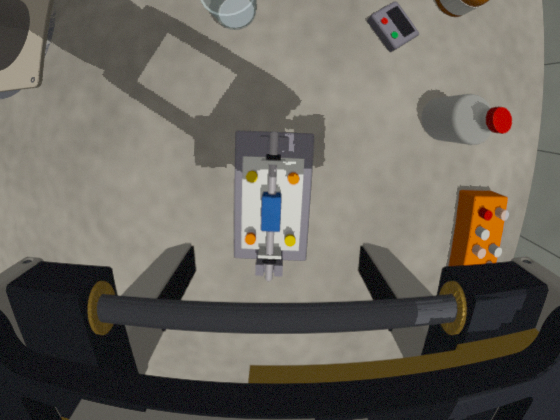

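Run:
```python
from h import *
m=camera_model("wrist"); im,d=read_camera("wrist"); P=cloud("wrist",d,m)
im2,d2=read_camera("top"); T=cloud("top",d2,camera_model("top"))
im3,d3=read_camera("side"); S=cloud("side",d3,camera_model("side"))
for n,I,Q in (("w",im,P),("t",im2,T),("s",im3,S)):
    I=I.astype(int)
    near=(abs(Q[...,0]-.518)<.03)&(abs(Q[...,1]+.269)<.035)
    b=near&(I[...,0]>I[...,2]+50)&(Q[...,2]>.078)
    q=Q[b]; 
    if len(q)>5: print(n,"hub",len(q),q.mean(0).round(4),"z",np.percentile(q[:,2],[50,95]).round(4),cv2.minAreaRect(q[:,:2].astype(np.float32)*1000))
    a=(abs(Q[...,0]-.518)<.03)&(abs(Q[...,1]+.269)<.1)&(Q[...,2]>.066)&(abs(Q[...,1]+.269)>.024)
    q=Q[a]; y=q[:,1]+.269; f=np.polyfit(y,q[:,0],1)
    for _ in range(5):
        r=q[:,0]-np.polyval(f,y); k=abs(r)<.008; f=np.polyfit(y[k],q[k,0],1)
    print(n,"axle",k.sum(),"x at hub",f[1].round(4),"yaw",-np.arctan(f[0]).round(4),"y range",q[k,1].min().round(4),q[k,1].max().round(4))
s=read_state(); print(s["tool_pos"],s["t"])
import scipy.spatial.transform as st
print(st.Rotation.from_rotvec(s["orientation"]).as_matrix().round(4))
```

```text
w hub 671 [ 0.518  -0.2685  0.0868] z [0.087  0.0881] ((517.9225463867188, -269.6159362792969), (22.991884231567383, 43.99894714355469), 2.620330810546875)
w axle 7154 x at hub 0.5201 yaw -0.0065 y range -0.3676 -0.1719
t hub 38 [ 0.5191 -0.2706  0.0881] z [0.0883 0.0921] ((520.3834838867188, -271.60601806640625), (17.791645050048828, 36.91611099243164), 26.943538665771484)
t axle 868 x at hub 0.5152 yaw 0.0699 y range -0.3388 -0.1693
s hub 223 [ 0.5144 -0.2735  0.0848] z [0.0852 0.0873] ((515.328369140625, -270.6524353027344), (23.56960678100586, 44.92631149291992), 2.6633684635162354)
s axle 665 x at hub 0.5113 yaw 0.0598 y range -0.3679 -0.1721
[ 0.52340381 -0.23275264  0.273632  ] 3.8
[[-9.680e-02  9.953e-01 -1.000e-03]
 [ 9.953e-01  9.680e-02  5.300e-03]
 [ 5.400e-03 -5.000e-04 -1.000e+00]]
```

Emit:
apply_moves(
  commands=[-0.5, -3.6, 0, 0, 0, -0.05, 9.3, 0, 0, -4, 0, 0, 0, 9.3, 0, 0, -4, 0, 0, 0, 9.3, 0, 0, -4, 0, 0, 0, 9.3],
)

```text
t: 4.3
tool_pos: [0.5219, -0.2681, 0.1574]
orientation: [2.159, 2.271, 0.01]
force: [-0.1, -0.0, 0.3]
opening: 0.0932
```

```bash
cat >> h.py <<'E'
from scipy.spatial.transform import Rotation
def st():
    s=read_state(); R=Rotation.from_rotvec(s["orientation"]).as_matrix()
    print("t",round(s["t"],2),"pos",np.round(s["tool_pos"],4),"yaw",round(np.arctan2(R[1,1],R[0,1]),4),"toolz",R[:,2].round(4),"yz",R[2,1].round(4),"F",np.round(s["force"],1),"M",np.round(s["wrist_torque"],2),"op",round(s["opening"],4))
E
python3 - <<'E'
from h import *
st()
m=camera_model("wrist"); im,d=read_camera("wrist"); Q=cloud("wrist",d,m); cv2.imwrite("pics/w3.png",im); I=im.astype(int)
b=(abs(Q[...,0]-.518)<.03)&(abs(Q[...,1]+.269)<.035)&(I[...,0]>I[...,2]+50)&(Q[...,2]>.078)
q=Q[b]; print(len(q),q.mean(0).round(4),cv2.minAreaRect(q[:,:2].astype(np.float32)*1000))
spots("wrist",["hub","axle_left","axle_right"])
E
```

```text
t 4.3 pos [ 0.5219 -0.2681  0.1574] yaw 0.0507 toolz [ 0.0099 -0.001  -1.    ] yz 0.0099 F [-0.1 -0.   0.3] M [-0.05  0.05 -0.02] op 0.0932
1361 [ 0.5181 -0.2683  0.0868] ((518.2614135742188, -269.35443115234375), (22.561153411865234, 43.78876876831055), 2.046764850616455)
wrist hub [([0.5181, -0.2693, 0.0646], 0.78)]
wrist axle_left [([0.5153, -0.1835, 0.0707], 0.6)]
wrist axle_right [([0.5176, -0.3511, 0.0692], 0.91)]
```

Emit:
apply_moves(
  commands=[-0.4, -0.1, 0, 0, 0.01, -0.01, 9.3, 0, 0, -3.5, 0, 0, 0, 9.3, 0, 0, -3.5, 0, 0, 0, 9.3, 0, 0, -2.5, 0, 0, 0, 9.3, 0, 0, 0, 0, 0, 0, 9.3],
)

```text
t: 5.12
tool_pos: [0.524, -0.2731, 0.0749]
orientation: [2.166, 2.253, 0.002]
force: [0.2, 0.2, 0.2]
opening: 0.0933
```

```bash
python3 -c "
from h import *
st()"
```

```text
t 5.12 pos [ 0.524  -0.2731  0.0749] yaw 0.0395 toolz [ 0.0126 -0.0107 -0.9999] yz 0.0122 F [0.2 0.2 0.2] M [-0.05  0.07 -0.02] op 0.0933
```

Emit:
apply_moves(
  commands=[-0.6, 0.4, 0, 0.01, 0.012, 0, 9.3, 0, 0, -1.2, 0, 0, 0, 9.3, 0, 0, -1.2, 0, 0, 0, 9.3, 0, 0, 0, 0, 0, 0, 9.3],
)

```text
t: 5.62
tool_pos: [0.5207, -0.2709, 0.0552]
orientation: [2.172, 2.259, 0.002]
force: [-0.7, 1.0, -0.0]
opening: 0.0928
```

```bash
python3 -c "
from h import *
st();st();read_camera('top');st()"
```

```text
t 5.62 pos [ 0.5207 -0.2709  0.0552] yaw 0.0393 toolz [ 0.0063 -0.0044 -1.    ] yz 0.0062 F [-0.7  1.  -0. ] M [-0.05  0.03  0.01] op 0.0928
t 5.62 pos [ 0.5207 -0.2709  0.0552] yaw 0.0393 toolz [ 0.0063 -0.0044 -1.    ] yz 0.0062 F [-0.7  1.  -0. ] M [-0.05  0.03  0.01] op 0.0928
t 5.67 pos [ 0.521  -0.2711  0.0559] yaw 0.0392 toolz [ 0.0071 -0.0048 -1.    ] yz 0.0069 F [0.2 0.5 0.3] M [-0.01  0.02 -0.04] op 0.0928
```

Emit:
apply_moves(
  commands=[-0.4, 0.2, -0.4, 0.006, 0.008, 0, 9.3, -0.1, 0.1, -0.3, 0, 0.003, 0, 9.3, 0, 0, 0, 0, 0, 0, 9.3],
)

```text
t: 6.05
tool_pos: [0.5158, -0.268, 0.0487]
orientation: [-2.175, -2.261, 0.003]
force: [-0.1, -0.1, -0.5]
opening: 0.0931
```

```bash
python3 -c "
from h import *
st();read_camera('top');st()"
```

```text
t 6.05 pos [ 0.5158 -0.268   0.0487] yaw 0.0391 toolz [-0.0045  0.0014 -1.    ] yz -0.0044 F [-0.1 -0.1 -0.5] M [-0.08  0.05 -0.06] op 0.0931
t 6.1 pos [ 0.5159 -0.268   0.0489] yaw 0.0392 toolz [-0.0043  0.0013 -1.    ] yz -0.0042 F [ 0.3  0.1 -1.1] M [-0.05  0.05  0.01] op 0.0928
```

Emit:
apply_moves(
  commands=[0.2, -0.1, 0, 0, -0.004, 0, 9.3, 0, 0, 0, 0, 0, 0, 4, 0, 0, 0, 0, 0, 0, 2, 0, 0, 0, 0, 0, 0, 2, 0, 0, 0, 0, 0, 0, 2, 0, 0, 0, 0, 0, 0, 2, 0, 0, 0, 0, 0, 0, 2],
  squeeze=15,
)

```text
t: 6.98
tool_pos: [0.5185, -0.2694, 0.0494]
orientation: [2.177, 2.264, 0.002]
force: [-0.3, -1.0, -0.3]
opening: 0.0375
```

```bash
python3 -c "
from h import *
st();read_camera('top');st()"
```

```text
t 6.97 pos [ 0.5185 -0.2694  0.0494] yaw 0.0392 toolz [ 9.e-04  8.e-04 -1.e+00] yz 0.0009 F [-0.3 -1.  -0.3] M [-0.09  0.13  0.02] op 0.0375
t 7.03 pos [ 0.5184 -0.2694  0.0494] yaw 0.0392 toolz [ 8.e-04  8.e-04 -1.e+00] yz 0.0008 F [-0.1  0.  -0.1] M [-0.05  0.08  0.01] op 0.0335
```

Well centred and still closing.

Emit:
apply_moves(
  commands=[0, 0, 0, 0, 0, 0, 2, 0, 0, 0, 0, 0, 0, 1.5, 0, 0, 0, 0, 0, 0, 1.5, 0, 0, 0, 0, 0, 0, 1.5],
  squeeze=40,
)

```text
t: 7.52
tool_pos: [0.5184, -0.2694, 0.0494]
orientation: [2.177, 2.265, 0.002]
force: [-0.5, -0.2, -0.7]
opening: 0.0238
```

```bash
python3 -c "
from h import *
st();read_camera('top');st()"
```

```text
t 7.53 pos [ 0.5184 -0.2694  0.0494] yaw 0.0394 toolz [ 8.e-04  8.e-04 -1.e+00] yz 0.0008 F [-0.5 -0.2 -0.7] M [-0.04  0.11  0.07] op 0.0238
t 7.58 pos [ 0.5184 -0.2694  0.0494] yaw 0.0394 toolz [ 8.e-04  7.e-04 -1.e+00] yz 0.0008 F [0.8 0.5 0.6] M [-0.11  0.03  0.07] op 0.0239
```

Emit:
apply_moves(
  commands=[0, 0, 1, 0, 0, 0, 1.5, 0, 0, 1.5, 0, 0, 0, 1.5, 0, 0, 2, 0, 0, 0, 1.5, 0, 0, 3, 0, 0, 0, 1.5, 0, 0, 4, 0, 0, 0, 1.5, 0, 0, 4, 0, 0, 0, 1.5, 0, 0, 4, 0, 0, 0, 1.5, 0, 0, 0, 0, 0, 0, 1.5],
)

```text
t: 8.57
tool_pos: [0.5158, -0.2676, 0.2546]
orientation: [-2.177, -2.263, -0.002]
force: [0.5, -0.2, -3.7]
opening: 0.0238
```

```bash
python3 -c "
from h import *
st();read_camera('top');st()"
```

```text
t 8.57 pos [ 0.5158 -0.2676  0.2546] yaw 0.039 toolz [-3.0e-04  1.7e-03 -1.0e+00] yz -0.0002 F [ 0.5 -0.2 -3.7] M [-0.07  0.08  0.01] op 0.0238
t 8.62 pos [ 0.5148 -0.267   0.2518] yaw 0.0391 toolz [-0.0036  0.0037 -1.    ] yz -0.0034 F [-0.9  0.5 -4.8] M [-0.1   0.02  0.01] op 0.0231
```

Emit:
apply_moves(
  commands=[0.6, 5.2, 0, 0, 0, 0.022, 1.5, 0.6, 5.2, 0, 0, 0, 0.022, 1.5, 0.6, 5.2, 0, 0, 0, 0.022, 1.5, 0.6, 5.2, 0, 0, 0, 0.022, 1.5, 0.6, 5.2, 0, 0, 0, 0.022, 1.5, 0.6, 5.2, 0, 0, 0, 0.022, 1.5, 0.6, 4, 0, 0, 0, 0.022, 1.5, 0, 0, 0, 0, 0, 0, 1.5],
)

```text
t: 9.62
tool_pos: [0.5462, 0.0965, 0.2306]
orientation: [-1.976, -2.404, 0.025]
force: [0.0, -1.4, -4.4]
opening: 0.0238
```

Run:
```python
from h import *
st()
D=np.load("clouds.npz"); c=np.array([.582,.268])
for n in "PTS":
    q=D[n].reshape(-1,3); 
    C=[]
    for s in (-82,82):
        f0=c+np.array([-np.sin(.22),np.cos(.22)])*s/1000
        k=(np.linalg.norm(q[:,:2]-f0,axis=1)<.027)&(q[:,2]>.085)
        r=cv2.minAreaRect((q[k,:2]*1000).astype(np.float32)); C.append(np.array(r[0])); print(n,s,k.sum(),r,"mean",q[k].mean(0).round(4), np.median(q[k],0).round(4))
    v=C[1]-C[0]; print("mid",(C[0]+C[1])/2,"yaw",np.arctan2(-v[0],v[1]),"len",np.linalg.norm(v))
    k=(np.linalg.norm(q[:,:2]-c,axis=1)<.14)&(abs(q[:,2]-.024)<.006)
    print("base",k.sum(),cv2.minAreaRect((q[k,:2]*1000).astype(np.float32)),q[k,2].mean())
m=camera_model("wrist"); im,d=read_camera("wrist"); cv2.imwrite("pics/w4.png",im); np.savez("w4.npz",P=cloud("wrist",d,m))
spots("wrist",["hub","axle_left","axle_right","slot_left","slot_right","mixer"])
st()
```

```text
t 9.62 pos [0.5462 0.0965 0.2306] yaw 0.195 toolz [-0.0327  0.006  -0.9994] yz -0.031 F [ 0.  -1.4 -4.4] M [-0.1  -0.01 -0.  ] op 0.0238
P -82 1036 ((597.3877563476562, 189.03138732910156), (42.82991027832031, 17.54244613647461), 12.644465446472168) mean [0.5943 0.1911 0.1223] [0.597  0.1924 0.1259]
P 82 963 ((559.5699462890625, 356.7397766113281), (42.890377044677734, 34.07194519042969), 12.657176971435547) mean [0.5586 0.3485 0.1241] [0.5598 0.3467 0.1306]
mid [578.47885132 272.88558197] yaw 0.22178784886437908 len 171.91943052856683
base 9985 ((577.1424560546875, 276.3352355957031), (129.5138397216797, 215.159912109375), 12.526026725769043) 0.022950213079897586
T -82 137 ((600.0107421875, 185.3533477783203), (42.753578186035156, 16.12137222290039), 11.970170974731445) mean [0.5979 0.1836 0.1275] [0.6023 0.1831 0.1338]
T 82 215 ((563.05859375, 355.4259948730469), (43.18563461303711, 37.71123123168945), 12.579059600830078) mean [0.563  0.348  0.1196] [0.5649 0.3439 0.1204]
mid [581.53466797 270.38967133] yaw 0.21394745784652194 len 174.04070375620307
base 2322 ((580.0086059570312, 2
[... 365 characters left out ...]
 yaw -1.0159557065589515 len 658.5114001280948
base 957 ((570.626953125, 278.11395263671875), (128.549560546875, 233.12249755859375), 14.907563209533691) 0.022648302956429823
wrist hub [([0.5534, 0.0914, 0.2512], 0.96)]
wrist axle_left []
wrist axle_right [([0.5629, 0.0126, 0.2496], 0.67)]
wrist slot_left []
wrist slot_right [([0.6, 0.1799, 0.1068], 0.56)]
wrist mixer [([0.5832, 0.2626, 0.0029], 0.78), ([0.7586, 0.2077, 0.0028], 0.5)]
t 9.97 pos [0.5477 0.0925 0.2333] yaw 0.1891 toolz [-0.0287  0.0055 -0.9996] yz -0.0271 F [-0.4 -0.1 -4. ] M [-0.13  0.05 -0.01] op 0.0238<stdin>:10: RuntimeWarning: Mean of empty slice.
  ret = um.true_divide(
  return _methods._mean(a, axis=axis, dtype=dtype,
```

View pics/w4.png

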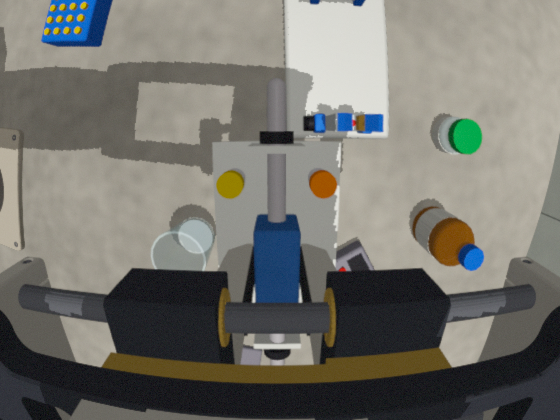

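Emit:
apply_moves(
  commands=[0.6, 3.5, 0, -0.003, -0.012, 0.01, 1.5, 0.6, 3.5, 0, 0, -0.01, 0.01, 1.5, 0.7, 3.5, 0, 0, -0.007, 0.01, 1.5, 0.7, 3, 0, 0, 0, 0, 1.5, 0.5, 2.5, 0, 0, 0, 0, 1.5, 0.2, 1, 0, 0, 0, 0, 1.5, 0, 0, 0, 0, 0, 0, 1.5],
)

```text
t: 10.85
tool_pos: [0.5836, 0.2603, 0.2345]
orientation: [1.977, 2.439, 0.005]
force: [0.3, -1.6, -3.8]
opening: 0.0236
```

```bash
python3 -c "
from h import *
st();read_camera('top');st()"
```

```text
t 10.85 pos [0.5836 0.2603 0.2345] yaw 0.2085 toolz [ 0.0037  0.0014 -1.    ] yz 0.004 F [ 0.3 -1.6 -3.8] M [-0.08  0.05 -0.01] op 0.0236
t 10.9 pos [0.5836 0.2599 0.2345] yaw 0.2081 toolz [ 0.0038  0.0013 -1.    ] yz 0.004 F [-0.7 -0.  -4.5] M [-0.07  0.08  0.01] op 0.0238
```

Emit:
apply_moves(
  commands=[-0.35, 0.8, 0, 0, 0.004, 0.012, 1.5, 0, 0, -2.5, 0, 0, 0, 1.5, 0, 0, -2.5, 0, 0, 0, 1.5, 0, 0, -1.2, 0, 0, 0, 1.5, 0, 0, 0, 0, 0, 0, 1.5],
)

```text
t: 11.52
tool_pos: [0.5801, 0.2657, 0.1729]
orientation: [-1.966, -2.45, -0.003]
force: [0.3, -0.6, -2.8]
opening: 0.0235
```

Run:
```python
from h import *
st(); m=camera_model("wrist"); im,d=read_camera("wrist"); st()
cv2.imwrite("pics/w5.png",im); P=cloud("wrist",d,m); np.savez("w5.npz",P=P,im=im)
for c in("side","top"):
    i,_=read_camera(c)
    cv2.imwrite(f"pics/{c}5.png",cv2.resize(i[130:240,170:300] if c=="side" else i[180:270,120:260],None,fx=5,fy=5,interpolation=cv2.INTER_CUBIC))
    spots(c,["hub","axle_left","axle_right","slot_left","slot_right"])
q=P.reshape(-1,3); c=np.array([.580,.268]); a=.2205; ex=np.array([np.cos(a),np.sin(a)]); ey=np.array([-ex[1],ex[0]])
X=(q[:,:2]-c)@ex; Y=(q[:,:2]-c)@ey; Z=q[:,2]
for s in (-82,82):
    k=(abs(X)<.03)&(abs(Y-s/1000)<.014)
    f=k&(Z>.085)&(Z<.15); ax=k&(Z>.165)
    for n,t in(("fork",f),("axle",ax)):
        if t.sum()>5: print(s,n,t.sum(),"X",np.percentile(X[t],[1,50,99]).round(4),"Y",np.percentile(Y[t],[1,99]).round(4),"Z",np.percentile(Z[t],[50,95,99]).round(4))
```

```text
t 11.53 pos [0.5801 0.2657 0.1729] yaw 0.2183 toolz [ 0.0013  0.0018 -1.    ] yz 0.0016 F [ 0.3 -0.6 -2.8] M [-0.09  0.1   0.01] op 0.0235
t 11.57 pos [0.5805 0.2658 0.1737] yaw 0.2183 toolz [ 0.0024  0.0021 -1.    ] yz 0.0028 F [-0.  -0.5 -3.4] M [-0.1   0.08  0.  ] op 0.024
side hub [([0.5807, 0.2679, 0.1914], 0.62)]
side axle_left [([0.5604, 0.3447, 0.1905], 0.64)]
side axle_right [([0.5966, 0.182, 0.1907], 0.7)]
side slot_left [([0.5611, 0.3487, 0.1005], 0.62), ([0.7673, 0.0801, -0.0043], 0.51)]
side slot_right [([0.6013, 0.1858, 0.1005], 0.81)]
top hub [([0.5787, 0.2678, 0.1933], 0.87)]
top axle_left [([0.5651, 0.3465, 0.196], 0.6)]
top axle_right [([0.6033, 0.1853, 0.1933], 0.67)]
top slot_left [([0.5633, 0.3484, 0.1061], 0.88)]
top slot_right [([0.5967, 0.1857, 0.1077], 0.59), ([0.604, 0.1833, 0.1937], 0.2)]
-82 axle 248 X [-0.0089 -0.0004  0.008 ] Y [-0.0836 -0.0681] Z [0.1972 0.2001 0.2006]
82 fork 1007 X [-0.0182  0.0083  0.0222] Y [0.0716 0.0877] Z [0.1425 0.1458 0.1467]
82 axle 949 X [-0.0053 -0.0006  0.004 ] Y [0.0682 0.0946] Z [0.1942 0.1957 0.1963]
```

View pics/w5.png

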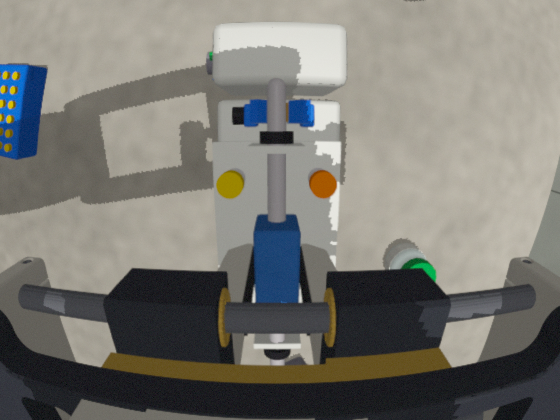

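Emit:
apply_moves(
  commands=[0.15, 0.05, -1, 0, 0.002, 0.002, 1.5, 0, 0, -1, 0, 0, 0, 1.5, 0, 0, -0.7, 0, 0, 0, 1.5, 0, 0, 0, 0, 0, 0, 1.5],
)

```text
t: 12.68
tool_pos: [0.5817, 0.2664, 0.1435]
orientation: [-1.962, -2.451, -0.001]
force: [0.1, -0.0, -4.2]
opening: 0.0239
```

```bash
cat > chk.py <<'E'
from h import *
st(); m=camera_model("wrist"); im,d=read_camera("wrist"); st()
P=cloud("wrist",d,m)
q=P.reshape(-1,3); c=np.array([.580,.268]); a=.2205; ex=np.array([np.cos(a),np.sin(a)]); ey=np.array([-ex[1],ex[0]])
X=(q[:,:2]-c)@ex; Y=(q[:,:2]-c)@ey; Z=q[:,2]
za=read_state()["tool_pos"][2]+.0176; print("axis z",za.round(4))
B=im.reshape(-1,3).astype(int); blue=B[:,0]>B[:,2]+50
for s in (-82,82):
    k=(abs(X)<.03)&(abs(Y-s/1000)<.014)
    for n,t in(("fork",k&(Z>.085)&(Z<.15)&(abs(X)>.0065)),("blue",k&blue&(Z>.1)&(Z<.15)),("axle",k&(abs(Z-za-.002)<.008)&(abs(X)<.0065))):
        if t.sum()>5: print(s,n,t.sum(),"X",np.percentile(X[t],[1,50,99]).round(4),"Y",np.percentile(Y[t],[1,99]).round(4),"Z",np.percentile(Z[t],[50,95,99]).round(4))
cv2.imwrite("pics/chk.png",im)
E
python3 chk.py
```

```text
t 12.68 pos [0.5817 0.2664 0.1435] yaw 0.2207 toolz [-9.0e-04  1.8e-03 -1.0e+00] yz -0.0005 F [ 0.1 -0.  -4.2] M [-0.09  0.07 -0.03] op 0.0239
t 12.72 pos [0.5819 0.2665 0.144 ] yaw 0.2207 toolz [-4.e-04  2.e-03 -1.e+00] yz 0.0001 F [ 0.   0.2 -3.6] M [-0.07  0.08  0.02] op 0.0236
axis z 0.1616
-82 fork 318 X [-0.0194 -0.0104  0.0213] Y [-0.0922 -0.0754] Z [0.143  0.1459 0.1465]
-82 blue 279 X [-0.0192 -0.0111  0.0212] Y [-0.0922 -0.0755] Z [0.1431 0.1459 0.1465]
-82 axle 201 X [-0.0063  0.0009  0.0063] Y [-0.0838 -0.068 ] Z [0.1684 0.1707 0.1712]
82 fork 1314 X [-0.0184  0.0087  0.0224] Y [0.0715 0.0875] Z [0.1426 0.1458 0.1464]
82 blue 1311 X [-0.0184  0.0086  0.0224] Y [0.0719 0.0873] Z [0.1425 0.1458 0.1464]
82 axle 968 X [-0.0038  0.0009  0.0056] Y [0.0681 0.095 ] Z [0.1649 0.1664 0.1668]
```

Emit:
apply_moves(
  commands=[0.06, 0.0, -0.5, 0, 0, -0.005, 1.5, 0, 0, -0.5, 0, 0, 0, 1.5, 0, 0, -0.5, 0, 0, 0, 1.5, 0, 0, -0.5, 0, 0, 0, 1.5],
)

```text
t: 13.22
tool_pos: [0.5834, 0.2668, 0.1241]
orientation: [-1.97, -2.447, -0.005]
force: [0.0, -0.7, -4.0]
opening: 0.0238
```

```bash
python3 chk.py
```

```text
t 13.22 pos [0.5834 0.2668 0.1241] yaw 0.2153 toolz [ 0.0018  0.0027 -1.    ] yz 0.0024 F [ 0.  -0.7 -4. ] M [-0.05  0.05 -0.01] op 0.0238
t 13.28 pos [0.5829 0.2667 0.1231] yaw 0.2153 toolz [ 6.0e-04  2.3e-03 -1.0e+00] yz 0.0011 F [-0.9 -0.2 -5.1] M [-0.1   0.08  0.01] op 0.0238
axis z 0.1407
-82 fork 820 X [-0.0196 -0.0075  0.0217] Y [-0.0888 -0.0694] Z [0.1399 0.1459 0.1497]
-82 blue 560 X [-0.019  -0.0064  0.0212] Y [-0.0898 -0.0735] Z [0.1415 0.1454 0.1463]
-82 axle 163 X [-0.0065 -0.0005  0.0062] Y [-0.0905 -0.0682] Z [0.1469 0.1506 0.1507]
82 fork 1702 X [-0.0182  0.0077  0.0223] Y [0.0712 0.0902] Z [0.1429 0.1458 0.1465]
82 blue 1663 X [-0.0182 -0.0041  0.0223] Y [0.0719 0.0875] Z [0.1424 0.1458 0.1465]
82 axle 940 X [-0.0062  0.0019  0.0061] Y [0.0681 0.0949] Z [0.1455 0.147  0.1476]
```

Emit:
apply_moves(
  commands=[-0.12, -0.03, -0.2, 0, 0, 0, 1.5, 0, 0, -0.3, 0, 0, 0, 1.5, 0, 0, -0.2, 0, 0, 0, 1.5],
)

```text
t: 13.65
tool_pos: [0.5816, 0.2664, 0.1158]
orientation: [-1.969, -2.447, -0.004]
force: [-0.8, -0.1, -3.9]
opening: 0.0235
```

```bash
python3 chk.py
```

```text
t 13.65 pos [0.5816 0.2664 0.1158] yaw 0.2153 toolz [ 8.0e-04  2.4e-03 -1.0e+00] yz 0.0013 F [-0.8 -0.1 -3.9] M [-0.06  0.05  0.05] op 0.0235
t 13.7 pos [0.5815 0.2663 0.1154] yaw 0.2153 toolz [ 5.0e-04  2.3e-03 -1.0e+00] yz 0.0009 F [ 0.2  1.  -4.1] M [-0.07  0.06 -0.01] op 0.0238
axis z 0.133
-82 fork 853 X [-0.0198  0.0076  0.0217] Y [-0.0826 -0.0693] Z [0.134  0.1426 0.1442]
-82 blue 400 X [-0.018   0.001   0.0201] Y [-0.0836 -0.0747] Z [0.1381 0.1433 0.1444]
-82 axle 213 X [-0.0064 -0.0003  0.0063] Y [-0.0881 -0.0682] Z [0.1394 0.1427 0.1429]
82 fork 1816 X [-0.0182  0.0085  0.0223] Y [0.0716 0.0877] Z [0.1425 0.1458 0.1466]
82 blue 1872 X [-0.0182 -0.0039  0.0223] Y [0.0717 0.0875] Z [0.1424 0.1458 0.1466]
82 axle 1134 X [-0.0064  0.0003  0.006 ] Y [0.0685 0.0949] Z [0.137  0.1386 0.139 ]
```

Emit:
apply_moves(
  commands=[0, 0, -0.2, 0, 0, 0, 1.5, 0, 0, -0.2, 0, 0, 0, 1.5],
)

```text
t: 13.95
tool_pos: [0.5817, 0.2664, 0.1115]
orientation: [-1.969, -2.447, -0.004]
force: [-0.3, 0.4, -3.9]
opening: 0.0233
```

```bash
python3 -c "
from h import *
st()"
```

```text
t 13.95 pos [0.5817 0.2664 0.1115] yaw 0.2154 toolz [ 0.001   0.0024 -1.    ] yz 0.0015 F [-0.3  0.4 -3.9] M [-0.11  0.08 -0.  ] op 0.0233
```

Emit:
apply_moves(
  commands=[0, 0, -0.2, 0, 0, 0, 1.5, 0, 0, -0.2, 0, 0, 0, 1.5],
)

```text
t: 14.2
tool_pos: [0.5814, 0.2663, 0.1075]
orientation: [-1.969, -2.446, -0.003]
force: [-4.4, -0.5, 0.5]
opening: 0.0237
```

```bash
python3 -c "
from h import *
st()"
```

```text
t 14.2 pos [0.5814 0.2663 0.1075] yaw 0.2153 toolz [ 2.0e-04  2.3e-03 -1.0e+00] yz 0.0007 F [-4.4 -0.5  0.5] M [-0.23  0.64 -0.07] op 0.0237
```

Emit:
apply_moves(
  commands=[-0.04, -0.01, -0.2, 0, 0, 0, 1.5, 0, 0, -0.2, 0, 0, 0, 1.5],
)

```text
t: 14.45
tool_pos: [0.5812, 0.2665, 0.1046]
orientation: [-1.969, -2.446, -0.005]
force: [-5.1, -1.7, 3.7]
opening: 0.024
```

```bash
python3 -c "
from h import *
st()"
```

```text
t 14.45 pos [0.5812 0.2665 0.1046] yaw 0.2152 toolz [ 0.0011  0.0029 -1.    ] yz 0.0017 F [-5.1 -1.7  3.7] M [-0.18  1.06 -0.11] op 0.024
```

Emit:
apply_moves(
  commands=[-0.03, -0.01, -0.25, 0, 0.001, 0, 1.5, 0, 0, -0.25, 0, 0, 0, 1.5],
)

```text
t: 14.7
tool_pos: [0.5811, 0.2666, 0.1004]
orientation: [-1.969, -2.446, -0.005]
force: [-4.0, -1.2, 3.2]
opening: 0.0233
```

```bash
python3 -c "
from h import *
st()"
```

```text
t 14.7 pos [0.5811 0.2666 0.1004] yaw 0.2152 toolz [ 8.0e-04  3.4e-03 -1.0e+00] yz 0.0015 F [-4.  -1.2  3.2] M [-0.15  0.92 -0.09] op 0.0233
```

Emit:
apply_moves(
  commands=[0, 0, -0.25, -0.002, 0.001, 0, 1.5, 0, 0, -0.25, 0, 0, 0, 1.5],
)

```text
t: 14.95
tool_pos: [0.5811, 0.2667, 0.0951]
orientation: [-1.969, -2.446, -0.002]
force: [-3.7, -1.3, 3.5]
opening: 0.0238
```

```bash
python3 -c "
from h import *
st()"
```

```text
t 14.95 pos [0.5811 0.2667 0.0951] yaw 0.2152 toolz [-2.0e-04  1.4e-03 -1.0e+00] yz 0.0001 F [-3.7 -1.3  3.5] M [-0.08  0.87 -0.07] op 0.0238
```

Emit:
apply_moves(
  commands=[0, 0, -0.2, -0.001, 0, 0, 1.5, 0, 0, -0.15, 0, 0, 0, 1.5],
)

```text
t: 15.2
tool_pos: [0.5811, 0.2667, 0.0914]
orientation: [-1.97, -2.447, -0.0]
force: [-4.8, -1.3, 5.2]
opening: 0.0232
```

```bash
python3 -c "
from h import *
st()"
```

```text
t 15.2 pos [0.5811 0.2667 0.0914] yaw 0.2152 toolz [-2.e-04  4.e-04 -1.e+00] yz -0.0002 F [-4.8 -1.3  5.2] M [-0.14  1.   -0.14] op 0.0232
```

Emit:
apply_moves(
  commands=[0, 0, -0.12, 0, 0, 0, 1.5],
)

```text
t: 15.32
tool_pos: [0.5811, 0.2668, 0.0911]
orientation: [-1.97, -2.447, -0.0]
force: [-9.1, -2.7, 15.5]
opening: 0.0236
```

```bash
python3 -c "
from h import *
st()"
```

```text
t 15.32 pos [0.5811 0.2668 0.0911] yaw 0.2153 toolz [-1.e-04  3.e-04 -1.e+00] yz 0.0 F [-9.1 -2.7 15.5] M [-0.56  1.88 -0.12] op 0.0236
```

Emit:
apply_moves(
  commands=[-0.05, -0.01, -0.02, -0.006, -0.001, 0, 1.5],
)

```text
t: 15.45
tool_pos: [0.5811, 0.2666, 0.0911]
orientation: [1.967, 2.443, -0.005]
force: [-0.4, -1.7, 1.3]
opening: 0.0232
```

```bash
python3 -c "
from h import *
st();read_camera('side');st()"
```

```text
t 15.45 pos [0.5811 0.2666 0.0911] yaw 0.2151 toolz [ 0.0018 -0.0056 -1.    ] yz 0.0006 F [-0.4 -1.7  1.3] M [-0.06  0.25 -0.16] op 0.0232
t 15.5 pos [0.5811 0.2665 0.0911] yaw 0.2151 toolz [ 0.0021 -0.0061 -1.    ] yz 0.0008 F [-3.3 -2.2  4.2] M [-0.3   0.6  -0.12] op 0.0236
```

Emit:
apply_moves(
  commands=[0, 0, -0.13, 0, 0, 0, 1.5],
)

```text
t: 15.62
tool_pos: [0.5812, 0.2666, 0.091]
orientation: [1.966, 2.443, -0.005]
force: [-11.4, -3.6, 16.4]
opening: 0.0235
```

Run:
```python
from h import *
st(); m=camera_model("wrist"); im,d=read_camera("wrist"); st()
P=cloud("wrist",d,m); np.savez("w6.npz",P=P,im=im)
q=P.reshape(-1,3); c=np.array([.580,.268]); a=.2155; ex=np.array([np.cos(a),np.sin(a)]); ey=np.array([-ex[1],ex[0]])
X=(q[:,:2]-c)@ex-.001; Y=(q[:,:2]-c)@ey+.002; Z=q[:,2]
for lo,hi in((-.099,-.091),(-.058,-.026),(.026,.058),(.091,.099)):
    t=(Y>lo)&(Y<hi)&(abs(X)<.0025)&(abs(Z-.1137)<.008)
    if t.sum()>5: print(lo,hi,t.sum(),"axle top z",np.percentile(Z[t],[50,75,90]).round(4))
i,_=read_camera("side"); cv2.imwrite("pics/side6.png",cv2.resize(i[130:230,170:290],None,fx=6,fy=6,interpolation=cv2.INTER_CUBIC))
```

```text
t 15.62 pos [0.5812 0.2666 0.091 ] yaw 0.2152 toolz [ 0.0024 -0.0061 -1.    ] yz 0.001 F [-11.4  -3.6  16.4] M [-0.53  2.22 -0.09] op 0.0235
t 15.68 pos [0.5812 0.2666 0.0911] yaw 0.2152 toolz [ 0.0024 -0.0061 -1.    ] yz 0.0011 F [-8.1 -3.6 11.9] M [-0.4   1.65 -0.12] op 0.0234
-0.058 -0.026 51 axle top z [0.1136 0.1139 0.1144]
0.026 0.058 532 axle top z [0.1135 0.1139 0.1143]
0.091 0.099 122 axle top z [0.1132 0.1138 0.1141]
```

View pics/side6.png

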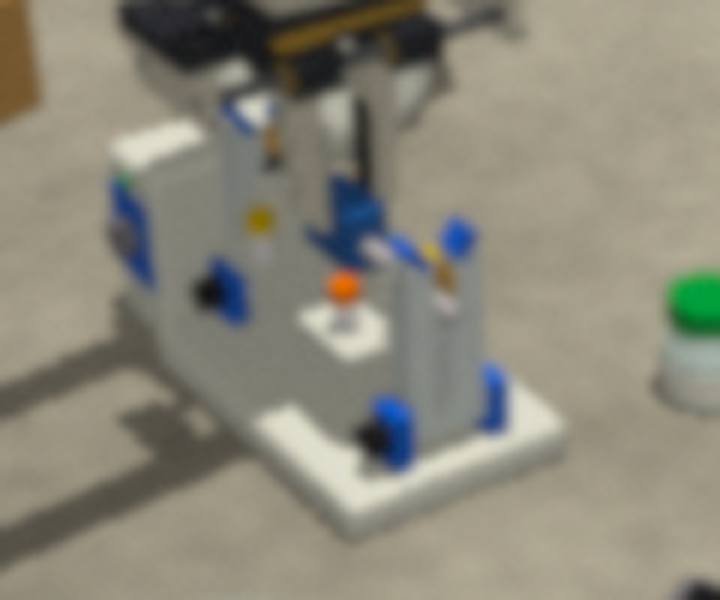

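Emit:
apply_moves(
  commands=[-0.06, -0.01, -0.06, 0, 0, 0, 1.5, -0.03, -0.01, -0.02, 0, 0, 0, 1.5],
)

```text
t: 15.98
tool_pos: [0.5811, 0.2665, 0.0911]
orientation: [1.966, 2.442, -0.002]
force: [-3.3, -0.6, 4.3]
opening: 0.0238
```

```bash
python3 -c "
from h import *
st()"
```

```text
t 15.97 pos [0.5811 0.2665 0.0911] yaw 0.2151 toolz [ 0.0044 -0.0053 -1.    ] yz 0.0031 F [-3.3 -0.6  4.3] M [ 0.02  0.6  -0.14] op 0.0238
```

Emit:
apply_moves(
  commands=[0, 0, 0, 0, 0, 0, 3, 0, 0, 0, 0, 0, 0, 5, 0, 0, 0, 0, 0, 0, 5, 0, 0, 0, 0, 0, 0, 5],
)

```text
t: 16.48
tool_pos: [0.5816, 0.2665, 0.0897]
orientation: [1.965, 2.442, -0.002]
force: [-0.4, 0.3, -0.8]
opening: 0.0494
```

```bash
python3 -c "
from h import *
st()"
```

```text
t 16.48 pos [0.5816 0.2665 0.0897] yaw 0.2154 toolz [ 0.0049 -0.0055 -1.    ] yz 0.0036 F [-0.4  0.3 -0.8] M [-0.04  0.11  0.09] op 0.0494
```

Emit:
apply_moves(
  commands=[0, 0, 1, 0, 0, 0, 5, 0, 0, 2, 0, 0, 0, 5, 0, 0, 3, 0, 0, 0, 5, 0, 0, 4, 0, 0, 0, 5, 0, 0, 4, 0, 0, 0, 5, 0, -2, 2, 0, 0, 0, 5, 0, -2, 0, 0, 0, 0, 5, 0, 0, 0, 0, 0, 0, 5],
)

```text
t: 17.48
tool_pos: [0.5814, 0.2228, 0.2613]
orientation: [1.964, 2.439, 0.003]
force: [0.8, 0.0, -0.5]
opening: 0.0504
```

Run:
```python
from h import *
st(); m=camera_model("wrist"); im,d=read_camera("wrist"); st()
P=cloud("wrist",d,m); np.savez("w7.npz",P=P,im=im); cv2.imwrite("pics/w7.png",cv2.resize(im[0:330,170:450],None,fx=2,fy=1.8))
q=P.reshape(-1,3); c=np.array([.580,.268]); a=.2155; ex=np.array([np.cos(a),np.sin(a)]); ey=np.array([-ex[1],ex[0]])
X=(q[:,:2]-c)@ex-.001; Y=(q[:,:2]-c)@ey+.002; Z=q[:,2]
for lo,hi in((-.099,-.091),(-.058,-.026),(.026,.058),(.091,.099)):
    t=(Y>lo)&(Y<hi)&(abs(X)<.0025)&(abs(Z-.1137)<.012)
    if t.sum()>5: print(lo,hi,t.sum(),"axle top z",np.percentile(Z[t],[50,75,90]).round(4))
for s in(-82,82):
    t=(abs(Y-s/1000)<.009)&(abs(X)<.022)&(abs(X)>.012)&(Z>.135); print(s,"fork top",t.sum(),np.percentile(Z[t],[50,75,90]).round(4))
spots("wrist",["hub","axle_left","axle_right"])
```

```text
t 17.48 pos [0.5814 0.2228 0.2613] yaw 0.2151 toolz [ 0.0094 -0.0049 -0.9999] yz 0.0082 F [ 0.8  0.  -0.5] M [-0.06  0.07  0.01] op 0.0504
t 17.52 pos [0.5813 0.2235 0.2611] yaw 0.2155 toolz [ 0.0091 -0.0047 -0.9999] yz 0.0079 F [-0.4  0.4 -0.2] M [-0.12  0.03  0.05] op 0.05
-0.099 -0.091 26 axle top z [0.1133 0.1141 0.1143]
-0.058 -0.026 126 axle top z [0.1134 0.1139 0.1142]
0.026 0.058 154 axle top z [0.1134 0.114  0.1144]
0.091 0.099 30 axle top z [0.1126 0.1137 0.1144]
-82 fork top 309 [0.1435 0.1447 0.1456]
82 fork top 304 [0.1437 0.1448 0.1456]
wrist hub [([0.5897, 0.2681, 0.1098], 0.9)]
wrist axle_left [([0.5651, 0.3518, 0.1112], 0.88), ([0.7606, 0.2133, -0.0018], 0.56)]
wrist axle_right [([0.5952, 0.1918, 0.11], 0.97)]
```

View pics/w7.png

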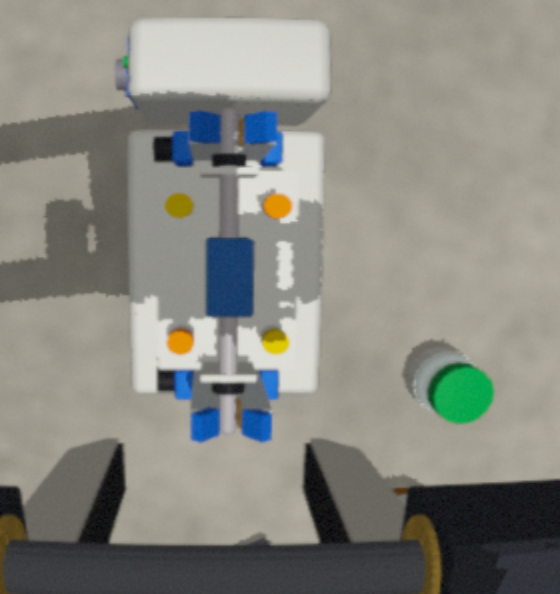

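```bash
python3 -c "
from h import *
print(close_job())"
```

```text
the job is handed in; nothing more can be done
None
```

I lifted the carriage off its stand, lowered its axle into both mixer slots, released it and backed away. I handed the job in at about 17.5 s; it gave no verdict.

**Pressing:** The axle came to a hard stop under about 20 N in total, below the 25 N limit. I pressed it twice, and the moment readings put the load close to the middle, so both ends were bearing.

**Last checks:**
- **Seating:** After release the axle tops read 113.3 mm on the right and 112.6 mm on the left. The noise is about 0.5 mm. The axis height fits a slot floor near 103.6 mm, worked out from the fork tops.
- **Position:** The axle lay along the forks and the carriage hung level. The arm was clear, with about zero force on it.
- **Not measured directly:** I could not read the seat pins, so "home" rests on the stop force, the moment and these heights.
- **Disagreements:** The point network's last hub reading was about 9 mm off in x from the gripper pose at release and the hub block seen in the picture, so I did not use it. Early on, the top camera put the mixer about 2 mm sideways from the wrist camera, so I used close-up wrist views instead.
- **Bystanders:** I did not measure their positions again at the end. No contact was felt on the way.

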